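# Hand in a chalk set through the slot of the returns box

## Robot

A 6-joint arm with a two-finger parallel gripper is mounted at the origin on the work surface; the furniture and walls round the work are solid. World frame = base frame: x ahead of the robot, y to its left, z up, the work surface at z = 0. Lengths are in m, angles in rad, forces in N, time in s.
With the tool pointing down it reaches from about 0.35 to 0.775 m from the base axis. Payload 7.3 kg.
Tool frame: the origin (TCP) lies at the centre of the arm's flange, where the gripper is bolted on; the fingertips stand 178 mm ahead of it and the grasp point (between the pads) lies 159 mm ahead of it; z points along the fingers, y is the line along which they close (so a half turn about z gives the same grasp; the last joint's range is limited). The gripper opens to 92 mm and grips with 3 to 60 N. Pads are 19 mm wide; open, the fingers measure 130 mm over their backs; the gripper's body (75 mm by 190 mm) begins 47 mm behind the grasp point.
Start: joints at [-1.485, 0.342, 1.524, -0, 1.275, -0.146], TCP at [0.121, -0.511, 0.405] pointing down, gripper open.
Joint ranges: [-2.53, 2.53], [-0.77, 2.02], [0.04, 2.7], [-1, 4.14], [0.28, 2.66], [-3.11, 3.11]. Speed limits (rad/s): [2.57, 2.57, 3.14, 3.14, 3.14, 3.14].

## Interface

Orientations are given as [roll, pitch, yaw] about the fixed x, y, z axes, in that order (R = Rz(yaw) Ry(pitch) Rx(roll)).
In Python, from cell import robot gives the robot as it stands.
- The arm moves only by the shell command python3 -m pendant 'ROWS' [OPENING] [FORCE]. ROWS is a JSON list of rows, 1 to 8 of them, each an object with the fields tx, ty, tz (the shift in m), wx, wy, wz (a rotation vector in rad); a field left out counts as zero; each row shifts and turns the commanded pose from where the row before left it, along the tool's axes as they then stand; what a row does not reach is not made up. A row lasts 1/12 s, in which the tool goes at most 0.0417 m and 0.125 rad, less where a joint would pass 70% of its speed; a pose out of reach is approached as far as the arm can. OPENING is the finger opening in m, set as the command begins (- or left out keeps the last). The fingers move at their own pace and stop on an object; FORCE is the grip in N (left out, the last holds). Time passes only in rows, so rows that do not move let the fingers close. It prints the time, the measured TCP pose, the force, the opening and the grip force at its end. Input that does not fit is refused with a message, and nothing moves.
- robot.observe(): the state, without advancing time (a new reading comes with each control period).
- robot.read_camera(name): name is "side" or "top"; returns a dict with "image" (384x512x3 uint8, red, green, blue), "fx", "fy", "cx", "cy" (pixels), "pose" (4x4, takes a point from camera to world coordinates). Camera axes: x right, y down, z forward; pixel columns grow to the right and rows downward; lengths in m; the calibration is good to about 2 mm. A picture is of the moment at which its call begins. There is no depth.
- robot.hand_in(): hands the job in; it is judged then, once.
The state is a dict: "time": time; "qpos": joint angles; "qvel": joint speeds; "joint_efforts": joint torques, N m; "tool_pos": TCP position; "tool_rot": TCP orientation; "contact_force": force on the tool from outside, world axes, zero at the start; "torque": the same for the moment, N m; "opening": finger opening in m; "grip_force": force on a finger pad.
Only numpy, scipy, OpenCV 4.12 (cv2) and the standard library are available. Lean on these libraries where they do the work, as an engineer would, in place of code of your own. Each camera call takes 0.05 s, during which the arm holds its last target. There are 200 camera calls.

## Task

Take the boxed chalk set out of the plywood rack and hand it in: post it, long edge level, down through the slot in the top of the blue returns box and past the sprung catches, until it has dropped right inside. The slot is only just wider than the box of chalks and its plate was screwed on by hand, so feel for it and do not force the card box; leave the mug and the tape roll where they are.

Things in the scene. Friction and masses are not known exactly. Their poses are not given: they have to be found in the camera images.
- chalk_set: flat purple card box of chalks, 178 x 118 x 14 mm, 0.18 to 0.35 kg, upright on a long edge in the rack's nearer bay, printed face to the robot. Origin: middle of its plain back face; own x along the 178 mm side, own y up along the 118 mm side as it stands, own z through the thickness (it fills z = 0 to 14 mm). The card stands at most 30 N of load against the returns box
- set_top (a point): middle of the upper long edge of the chalk set, in mid-thickness; the upper 70 mm of the set stand free above the rack's dividers
- set_bottom (a point): middle of the lower long edge of the chalk set, in mid-thickness, 118 mm from set_top
- rack: fixed plywood rack, 130 (own x) x 124 (own y) x 52 mm, base board 8 mm; two bays along own y: the nearer (18 mm wide, at own x = -15 mm) holds the chalk set, the farther (at own x = +30 mm) a white paint palette on edge that reaches up to 120 mm, at least 30 mm clear of the set. Origin: on the table, at the middle of the base
- handin_box: fixed blue plywood returns box, 130 (own x) x 240 (own y) mm, closed all round, with an aluminium slot plate on top whose upper face is 160 mm above the table. The slot runs along own y, 186 mm long, 16.5 mm wide between square folded rims 2 mm high, with a 54 mm wide eight-sided finger hole in its middle that lets closed fingers follow the set down. Origin: on the table, mid-box
- slot_nominal (a point): point on the level of the slot plate's upper face, over the middle of the box. The plate is rigidly fixed, but up to 10 mm off the middle along the box's own x, either way, so the true slot's middle lies up to 10 mm from here: how far is not reported and must be seen or felt. Along own y it is centred
- catch_level (a point): point 21 mm below slot_nominal, the level of two white nylon catches under the plate, 60 mm either side of the middle, on the own +x side of the slot, clear of the finger hole. Ramped on top, they press with 1 to 2.5 N each: they hold the set by friction wherever it is let go; pushing it down takes 2 to 10 N. Once its upper edge is 25 mm below the plate's upper face it falls free
- box_floor (a point): middle of the floor inside the box, 151 mm below slot_nominal: when the set stands on it, its upper edge is 33 mm below the plate's upper face
- mug: white mug with grey spots, about 82 mm across and 91 mm high, a bystander; origin at its underside
- tape_roll: roll of brown tape lying flat, 96 mm across and 25 mm high, a bystander; origin at the middle of its underside

How it is judged:
On the way, in this order (a step that is already met when the one before it is completed fails the run):
1. the chalk set is lifted clear out of the rack (height (world z) of set_bottom above 0.07 m), for 0.1 s.
2. the chalk set stands in the slot, long edge level, its lower edge at least 30 mm below the slot plate (z of set_bottom in the frame of slot_nominal below -0.03 m and z of set_top in the frame of slot_nominal above 0 m and horizontal distance between set_bottom and slot_nominal below 0.02 m), for 0.1 s.
At the end, for the whole second after the job is handed in: the chalk set is inside the returns box, released and at rest: its upper edge at least 28 mm below the slot plate's upper face, its lower edge within 20 mm of the box's inner floor (z of set_top in the frame of slot_nominal below -0.028 m and z of set_bottom in the frame of box_floor below 0.02 m and horizontal distance between set_bottom and box_floor below 0.055 m and linear speed of chalk_set below 0.02 m/s); the robot touches nothing.
It fails at once if the chalk set is forced against the returns box with more than 30 N (contact force between chalk_set and handin_box above 30 N).
It fails at once if the mug is moved more than 30 mm (distance of mug from where it was at the start of the episode above 0.03 m).
It fails at once if the tape roll is moved more than 30 mm (distance of tape_roll from where it was at the start of the episode above 0.03 m).
It also fails if it takes over 72 s, if anything falls off the work surface, if the arm or the gripper's body presses on something with over 40 N, if the wrist force passes 120 N, or if a joint passes its speed limit or range.

## Working session

There is one attempt and no reset: what is moved stays moved. The work goes in short steps, Python scripts to look and compute and a shell command to move; the robot and the scene stay as the last step left them, time stands still between calls to the robot, and variables do not carry over. Pictures are saved under pics/ and viewed, at most 10 in all, crops included, and the job is handed in when it is done.

```bash
mkdir -p pics; ls
python3 - <<'E'
from cell import robot
import cv2,numpy as np
for n in("side","top"):
    c=robot.read_camera(n); cv2.imwrite(f"pics/{n}0.png",c["image"][:,:,::-1])
    print(n,c["fx"],c["fy"],c["cx"],c["cy"],np.round(c["pose"],4).tolist())
print(robot.observe())
E
```

```text
pics
side 372.95487139725327 372.95487139725327 255.6421340850271 191.259940359437 [[0.9916, -0.0422, 0.1223, 0.4621], [-0.1291, -0.3884, 0.9124, -1.0146], [0.009, -0.9205, -0.3906, 0.5574], [0.0, 0.0, 0.0, 1.0]]
top 369.31950494289055 369.31950494289055 259.6925990326656 191.93849742165546 [[-0.0256, -0.991, 0.1313, 0.4703], [-0.9997, 0.025, -0.0063, -0.0376], [0.0029, -0.1314, -0.9913, 1.0873], [0.0, 0.0, 0.0, 1.0]]
{'time': 0.1, 'qpos': array([-1.48502145e+00,  3.42664792e-01,  1.52491023e+00, -1.01966930e-05,
        1.27541310e+00, -1.46008301e-01]), 'qvel': array([-0.00095195, -0.00045305, -0.00249781, -0.00070319, -0.00012843,
       -0.00017097]), 'joint_efforts': array([ 1.70973122e-03, -4.32003200e+01, -2.44694263e+01,  7.18804006e-02,
        5.25249972e-02, -5.10034954e-05]), 'tool_pos': array([ 0.1206055 , -0.51083929,  0.40411213]), 'tool_rot': array([-3.14021062e+00, -1.93379376e-04,  2.31786017e-01]), 'contact_force': array([ 1.36626882, -0.76911391, -0.20775482]), 'torque': array([-0.05200737, -0.03051788,  0.00466051]), 'grip_force': 0.0, 'opening': 0.09168415737463771}
```

View pics/side0.png

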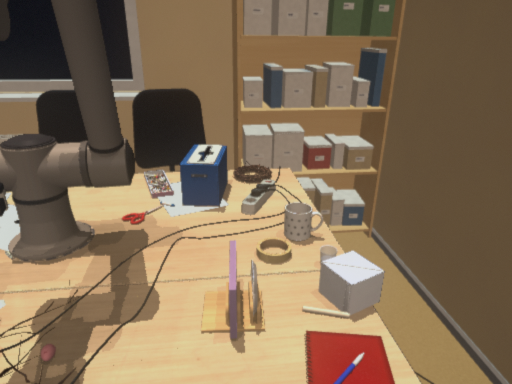

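View pics/top0.png

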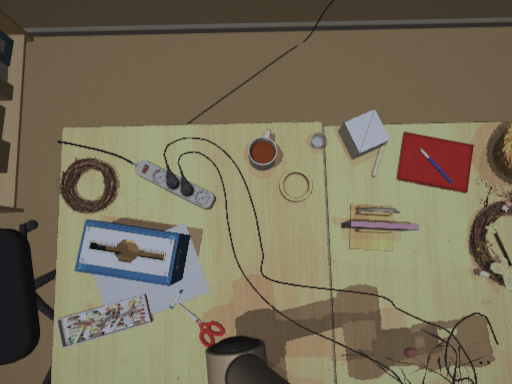

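The side view shows the purple set on edge at about (233,288) and the box at (205,172). In the top view the set's upper edge runs (342,225)–(418,227), and the box plate with its dark slot is around (130,250). Next I'll measure both.

```bash
cat > h.py <<'E'
from cell import robot
import cv2,numpy as np
def cam(n): return robot.read_camera(n)
def ray(c,p,z):
    P=c["pose"]; p=np.atleast_2d(p).astype(float)
    d=np.c_[(p[:,0]-c["cx"])/c["fx"],(p[:,1]-c["cy"])/c["fy"],np.ones(len(p))]@P[:3,:3].T
    return P[:3,3]+d*((z-P[2,3])/d[:,2])[:,None]
def big(m):
    n,l,s,_=cv2.connectedComponentsWithStats(m.astype(np.uint8)*255)
    return l==1+np.argmax(s[1:,4])
def rect(m):
    y,x=np.nonzero(m); return cv2.boxPoints(cv2.minAreaRect(np.c_[x,y].astype(np.float32)))
E
python3 - <<'E'
from h import *
np.set_printoptions(precision=4,suppress=True)
c=cam("top"); im=c["image"]; hsv=cv2.cvtColor(im,cv2.COLOR_RGB2HSV)
print("set hsv",hsv[226,380],hsv[224,360],"box",hsv[262,185],"slot",hsv[245,100],hsv[250,127],"plate",hsv[235,110])
m=big((hsv[...,0]>120)&(hsv[...,0]<175)&(hsv[...,1]>40)&(np.indices(hsv.shape[:2])[0]>200)&(np.indices(hsv.shape[:2])[0]<245)&(np.indices(hsv.shape[:2])[1]>320)&(np.indices(hsv.shape[:2])[1]<440))
b=rect(m); print(b, ray(c,b,.126))
a=cv2.resize(im[205:260,325:435],None,fx=5,fy=5,interpolation=cv2.INTER_CUBIC)
d=cv2.resize(im[212:292,68:198],None,fx=5,fy=5,interpolation=cv2.INTER_CUBIC)
o=np.zeros((a.shape[0]+d.shape[0],650,3),np.uint8);o[:a.shape[0],:a.shape[1]]=a;o[a.shape[0]:]=d[:, :650]
o=cv2.resize(o,None,fx=.88,fy=.88)
cv2.imwrite("pics/c1.png",o[:,:,::-1])
E
```

```text
set hsv [156  50 148] [156  50 149] box [112  23 121] slot [24 18 69] [ 16 108  83] plate [110  26 176]
[[346.8912 226.1226]
 [347.1849 220.3941]
 [418.2033 224.0361]
 [417.9095 229.7646]] [[ 0.5024 -0.2676  0.126 ]
 [ 0.5172 -0.2692  0.126 ]
 [ 0.5031 -0.4533  0.126 ]
 [ 0.4883 -0.4514  0.126 ]]
```

View pics/c1.png

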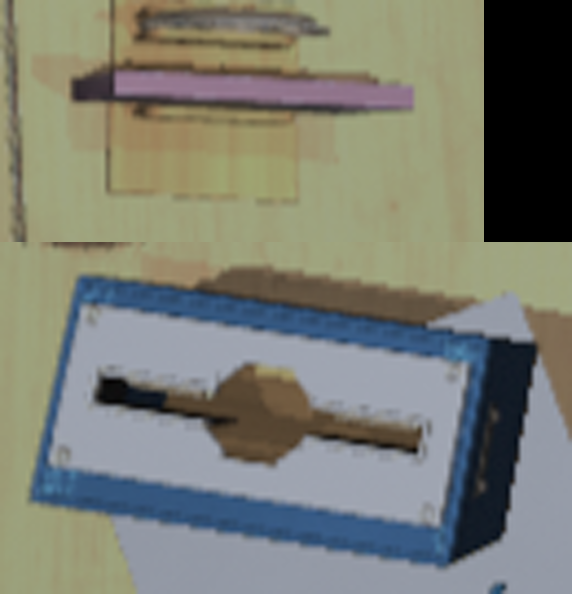

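The crop shows the set's top edge running from (351,224) to (419,227) px, with the finger hole centred on px (127.5,251). The slot sits off the blue rim's centre. I'll refine both by mask.

Run:
```python
from h import *
np.set_printoptions(precision=4,suppress=True)
c=cam("top"); im=c["image"]; hsv=cv2.cvtColor(im,cv2.COLOR_RGB2HSV).astype(int); Y,X=np.indices(im.shape[:2])
def line(p0,p1): 
    v=p1-p0; return np.linalg.norm(v),np.degrees(np.arctan2(v[1],v[0])),(p0+p1)/2
m=big((hsv[...,0]>120)&(hsv[...,0]<175)&(hsv[...,1]>35)&(hsv[...,2]>120)&(Y>200)&(Y<245)&(X>320)&(X<440))
b=rect(m); w=ray(c,b,.126); print("settop",m.sum(),w[:,:2].tolist()); 
s=sorted(w,key=lambda p:p[1]); print(line((s[0]+s[1])/2,(s[2]+s[3])/2))
roi=(X>68)&(X<198)&(Y>212)&(Y<292)
plate=big((hsv[...,2]>130)&(hsv[...,1]<60)&roi&(X<178)&(Y>222)&(Y<284))
cn,_=cv2.findContours(plate.astype(np.uint8),cv2.RETR_EXTERNAL,cv2.CHAIN_APPROX_NONE)
b=rect(plate); w=ray(c,b,.16); print("plate",w[:,:2].tolist(),w.mean(0))
fill=cv2.drawContours(np.zeros(plate.shape,np.uint8),cn,-1,1,-1)>0
hole=big(fill&~plate&(hsv[...,2]<120)); b=rect(hole); w=ray(c,b,.161); print("hole",hole.sum(),w[:,:2].tolist(),w.mean(0))
s=sorted(w,key=lambda p:p[1]); print(line((s[0]+s[1])/2,(s[2]+s[3])/2))
y,x=np.nonzero(hole); q=ray(c,np.c_[x,y],.161)[:,:2]; print("centroid",q.mean(0)); 
u,sv,vt=np.linalg.svd(q-q.mean(0)); print("dir",vt[0],np.degrees(np.arctan2(*vt[0][::-1])))
t=(q-q.mean(0))@vt[0]; n=(q-q.mean(0))@vt[1]
for lo,hi in((-.09,-.06),(-.06,-.035),(.035,.06),(.06,.09)):
    k=(t>lo)&(t<hi); print(lo,n[k].mean(),k.sum())
print(t.min(),t.max(),n.min(),n.max())
blue=big((hsv[...,0]>95)&(hsv[...,0]<125)&(hsv[...,1]>90)&(hsv[...,2]>60)&roi)
b=rect(blue); w=ray(c,b,.16); print("blue",b.tolist(),w[:,:2].tolist(),w.mean(0))
# mug, tape rough
for n,p,z in(("mug",(263,152),.091),("tape",(296,186),.025)): print(n,ray(c,p,z))
```

```text
settop 322 [[0.5042390974918391, -0.2779595584894825], [0.5168629676550197, -0.27936308416825384], [0.5032543797106691, -0.4533797057418838], [0.49066318620966504, -0.45167558173904265]]
(np.float64(0.1743968099435364), np.float64(85.52991170178818), array([ 0.5038, -0.3656,  0.126 ]))
plate [[0.4292423027463583, 0.4079699882611476], [0.521436800233285, 0.3967386716265815], [0.4806892622948725, 0.1732972308427455], [0.38941859667978423, 0.1874151318927058]] [0.4552 0.2914 0.16  ]
hole 707 [[0.46260663375225636, 0.3861711307782848], [0.5104215175258205, 0.36994472957426483], [0.44318710530679783, 0.1969567633225499], [0.396233103427331, 0.2142359509284573]] [0.4531 0.2918 0.161 ]
(np.float64(0.18494800554981183), np.float64(68.82583984819787), array([0.4531, 0.2918, 0.161 ]))
centroid [0.4536 0.2917]
dir [0.1843 0.9829] 79.38220576827887
-0.09 0.00039492101478460443 70
-0.06 0.0007611920643792479 62
0.035 -0.00013337383739450833 59
0.06 0.00048487086673065766 77
-0.0936971210038258 0.09243830628514267 -0.025053642247884117 0.026435272521683588
blue [[74.65037536621094, 270.178466796875], [83.03759765625, 217.91961669921875], [179.22659301757812, 233.35736083984375], [170.83937072753906, 285.6162109375]] [[0.41048164308859714, 0.4166226637906656], [0.5386075386106444, 0.40079186272824596], [0.49397666196872925, 0.15986963067546353], [0.36725359109177275, 0.18001190577966966]] [0.4526 0.2893 0.16  ]
mug [[ 0.7132 -0.0559  0.091 ]]
tape [[ 0.6257 -0.1503  0.025 ]]
```

```bash
python3 -m pendant '[{"wz": -0.12}, {"wz": -0.12}, {"wz": -0.12}, {"wz": -0.12}, {"wz": -0.12}, {"wz": -0.12}, {"wz": -0.12}, {"wz": -0.12}]' 0.028; python3 -m pendant '[{"wz": -0.1}, {"wz": -0.1}, {"wz": -0.1}, {}]'
cat >> h.py <<'E'
from scipy.spatial.transform import Rotation as Ro
def delta(target,yaw):
    o=robot.observe(); R=Ro.from_euler("xyz",o["tool_rot"]); 
    T=Ro.from_euler("xyz",[np.pi,0,yaw])
    print("pos",np.round(o["tool_pos"],4),"tool d",np.round(R.inv().apply(np.array(target)-o["tool_pos"]),4),"rotvec",np.round((R.inv()*T).as_rotvec(),4),"F",np.round(o["contact_force"],1),"t",o["time"],"op",o["opening"],"g",o["grip_force"])
E
python3 -c "
from h import *
delta([.5038,-.3656,.33],1.492)"
```

```text
time: 0.87
tool_pos: [0.1206, -0.5109, 0.4045]
tool_rot: [-3.141, -0.0, 1.198]
contact_force: [-0.1, 0.4, 0.1]
opening: 0.0433
grip_force: 0.0
time: 1.2
tool_pos: [0.1206, -0.5109, 0.4045]
tool_rot: [-3.142, -0.0, 1.495]
contact_force: [-0.3, 0.7, 0.1]
opening: 0.0286
grip_force: 0.0
pos [ 0.1206 -0.5109  0.4045] tool d [0.1738 0.3711 0.0746] rotvec [-0.0001 -0.0003  0.0033] F [-0.3  0.7  0.1] t 1.2 op 0.028638197930062784 g 0.0
```

```bash
python3 -m pendant '[{"tx": 0.016, "ty": 0.034}, {"tx": 0.016, "ty": 0.034}, {"tx": 0.016, "ty": 0.034}, {"tx": 0.016, "ty": 0.034}, {"tx": 0.016, "ty": 0.034}, {"tx": 0.016, "ty": 0.034}, {"tx": 0.016, "ty": 0.034}, {"tx": 0.016, "ty": 0.034}]' >/dev/null; python3 -m pendant '[{"tx": 0.0153, "ty": 0.033}, {"tx": 0.0153, "ty": 0.033}, {"tx": 0.0153, "ty": 0.033}, {"tz": 0.035}, {"tz": 0.035}, {}, {}, {}]'
python3 - <<'E'
from h import *
delta([.5038,-.3656,.263],1.492)
c=cam("side"); a=c["image"][140:350,150:310]
cv2.imwrite("pics/c2.png",cv2.resize(a,None,fx=2.8,fy=2.8,interpolation=cv2.INTER_CUBIC)[:,:,::-1])
E
```

```text
time: 2.53
tool_pos: [0.5043, -0.3675, 0.3365]
tool_rot: [3.14, 0.001, 1.49]
contact_force: [-0.3, -0.9, 0.4]
opening: 0.0281
grip_force: 0.0
pos [ 0.5043 -0.3675  0.3365] tool d [ 0.0019 -0.0008  0.0735] rotvec [ 0.0016  0.0013 -0.0021] F [-0.3 -0.9  0.4] t 2.5333 op 0.028143475588758387 g 0.0
```

View pics/c2.png

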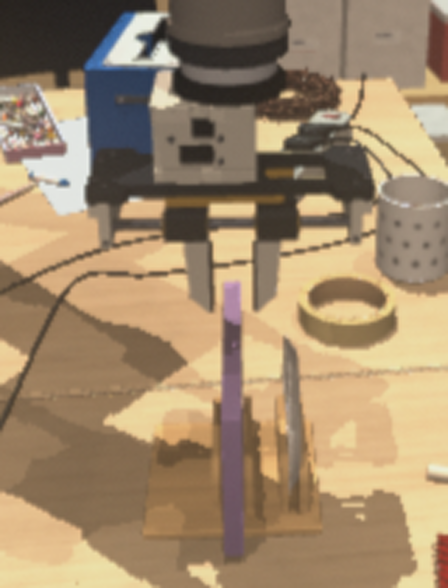

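The set (crop x≈232) lies centred between the fingers (inner edges ≈212 and 255) and the palette stands clear. I'll descend and grip.

```bash
python3 -m pendant '[{"tx": 0.001, "ty": -0.0004, "tz": 0.015}, {"tx": 0.001, "ty": -0.0004, "tz": 0.015}, {"tz": 0.015}, {"tz": 0.015}, {"tz": 0.0135}, {}, {}]'; python3 -m pendant '[{}, {}, {}, {}, {}, {}]' 0.0 25
```

```text
time: 3.17
tool_pos: [0.5036, -0.3655, 0.2629]
tool_rot: [3.14, 0.001, 1.491]
contact_force: [0.2, -0.0, 0.9]
opening: 0.0281
grip_force: 0.0
time: 3.67
tool_pos: [0.5038, -0.3651, 0.2628]
tool_rot: [3.14, 0.002, 1.492]
contact_force: [-1.7, -0.0, 5.3]
opening: 0.0143
grip_force: 25.0
```

```bash
python3 -m pendant '[{"tz": -0.01}, {"tz": -0.03}, {"tz": -0.03}, {"tz": -0.03}, {"tz": -0.03}, {"tz": -0.03}, {"tz": -0.03}, {"tz": -0.01}]' - 30; python3 -m pendant '[{}, {}, {}]'
python3 - <<'E'
from h import *
delta([.4536,.2917,.462],1.386)
c=cam("side"); a=c["image"][60:340,100:360]
cv2.imwrite("pics/c3.png",cv2.resize(a,None,fx=2,fy=2,interpolation=cv2.INTER_CUBIC)[:,:,::-1])
E
```

```text
time: 4.33
tool_pos: [0.5035, -0.3646, 0.4667]
tool_rot: [3.136, 0.005, 1.492]
contact_force: [0.7, -0.6, -1.0]
opening: 0.014
grip_force: 30.0
time: 4.58
tool_pos: [0.5034, -0.3647, 0.4586]
tool_rot: [-3.138, -0.003, 1.492]
contact_force: [0.2, -0.7, -2.5]
opening: 0.0139
grip_force: 30.0
pos [ 0.5034 -0.3647  0.4586] tool d [ 0.6504 -0.1015 -0.0012] rotvec [-0.0036 -0.0026  0.1058] F [ 0.2 -0.7 -2.5] t 4.5833 op 0.013940371016357787 g 29.996163547039032
```

View pics/c3.png

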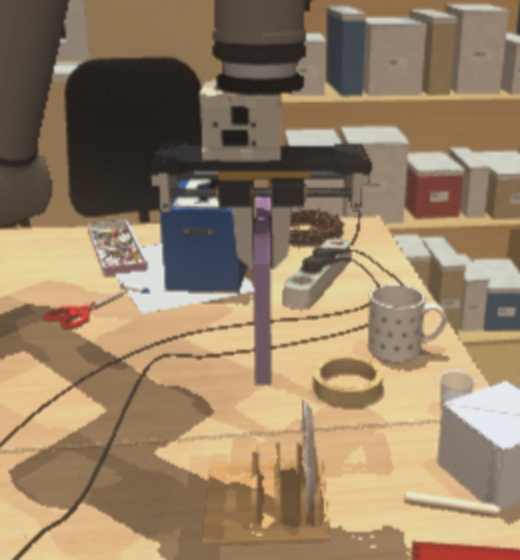

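The set hangs straight and level in the grip (crop x≈262), clear of the rack. I'll carry it over to the box.

```bash
python3 -m pendant '[{"wz": 0.1058}, {"tx": 0.016, "ty": -0.004}, {"tx": 0.032, "ty": -0.0085}, {"tx": 0.032, "ty": -0.0085}, {"tx": 0.032, "ty": -0.0085}, {"tx": 0.032, "ty": -0.0085}, {"tx": 0.032, "ty": -0.0085}, {"tx": 0.032, "ty": -0.0085}]' |head -3; python3 -m pendant '[{"tx": 0.032, "ty": -0.0085}, {"tx": 0.032, "ty": -0.0085}, {"tx": 0.032, "ty": -0.0085}, {"tx": 0.032, "ty": -0.0085}, {"tx": 0.032, "ty": -0.0085}, {"tx": 0.032, "ty": -0.0085}, {"tx": 0.032, "ty": -0.0085}, {"tx": 0.032, "ty": -0.0085}]'|head -3;  python3 -m pendant '[{"tx": 0.032, "ty": -0.0085}, {"tx": 0.032, "ty": -0.0085}, {"tx": 0.032, "ty": -0.0085}, {"tx": 0.032, "ty": -0.0085}, {"tx": 0.032, "ty": -0.0085}, {"tx": 0.016, "ty": -0.0085}, {}, {}]'|head -3;python3 -m pendant '[{}, {}, {}]'
python3 -c "
from h import *
delta([.4536,.2917,.426],1.386)"
```

```text
time: 5.3
tool_pos: [0.4872, -0.1487, 0.4594]
tool_rot: [-3.138, -0.001, 1.386]
time: 5.97
tool_pos: [0.4673, 0.1154, 0.4596]
tool_rot: [-3.139, 0.001, 1.386]
time: 6.63
tool_pos: [0.4497, 0.297, 0.4594]
tool_rot: [-3.139, 0.002, 1.388]
time: 6.88
tool_pos: [0.4505, 0.2953, 0.461]
tool_rot: [-3.141, 0.001, 1.384]
contact_force: [0.3, 0.3, -2.7]
opening: 0.0138
grip_force: 30.0
pos [0.4505 0.2953 0.461 ] tool d [-0.0029  0.0037  0.035 ] rotvec [-0.0003  0.0005 -0.0016] F [ 0.3  0.3 -2.7] t 6.8833 op 0.013768398322517405 g 29.996295869350433
```

```bash
python3 -m pendant '[{"tx": -0.0029, "ty": 0.0037, "tz": 0.01}, {"tz": 0.015}, {"tz": 0.01}, {}, {}, {}]'
python3 - <<'E'
from h import *
delta([.4536,.2917,.416],1.386)
c=cam("side"); a=c["image"][60:230,140:290]
d=cam("top")["image"][200:300,60:210]
o=np.vstack([cv2.resize(a,(525,595//2+0),interpolation=cv2.INTER_CUBIC) if 0 else cv2.resize(a,None,fx=2,fy=2,interpolation=cv2.INTER_CUBIC),cv2.resize(d,None,fx=2,fy=2,interpolation=cv2.INTER_CUBIC)])
cv2.imwrite("pics/c4.png",o[:,:,::-1])
E
```

```text
time: 7.38
tool_pos: [0.4534, 0.2926, 0.4266]
tool_rot: [3.141, -0.0, 1.386]
contact_force: [-0.4, 0.5, -1.6]
opening: 0.0138
grip_force: 30.0
pos [0.4534 0.2926 0.4266] tool d [-0.0009  0.0003  0.0106] rotvec [ 0.0006 -0.0003 -0.0002] F [-0.4  0.5 -1.6] t 7.3833 op 0.013771788289144597 g 29.99628782272339
```

View pics/c4.png

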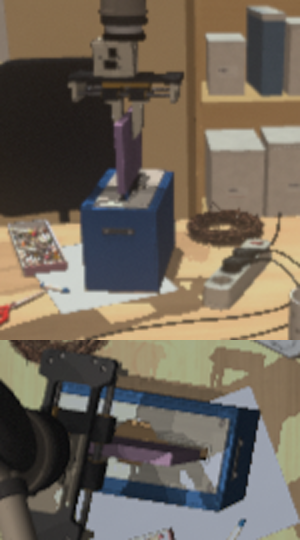

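The set hangs right over the slot, its end in line with it. I'll feel downward gently.

```bash
python3 -m pendant '[{"tx": -0.0005, "ty": 0.0003, "tz": 0.002}, {"tz": 0.002}, {"tz": 0.002}, {"tz": 0.002}, {}, {}]'; python3 -m pendant '[{"tz": 0.001}, {"tz": 0.001}, {"tz": 0.001}, {}, {}]'
```

```text
time: 7.98
tool_pos: [0.4534, 0.2922, 0.418]
tool_rot: [-3.141, 0.0, 1.386]
contact_force: [-0.0, -0.5, -2.0]
opening: 0.0141
grip_force: 30.0
time: 8.4
tool_pos: [0.4534, 0.2924, 0.4164]
tool_rot: [3.14, -0.001, 1.386]
contact_force: [-0.7, 1.4, 4.3]
opening: 0.0136
grip_force: 30.0
```

```bash
cat >> h.py <<'E'
def ft():
    F=[];M=[]
    for i in range(4):
        o=robot.observe();F.append(o["contact_force"]);M.append(o["torque"])
        cam("top")
    R=Ro.from_euler("xyz",o["tool_rot"]).inv()
    print("tool F",np.round(R.apply(np.mean(F,0)),2),"M",np.round(R.apply(np.mean(M,0)),3),"z",o["tool_pos"],o["time"])
E
python3 -c "
from h import *
ft()"; python3 -m pendant '[{"tz": -0.003}, {"tz": -0.002}, {}, {}, {}]' >/dev/null;python3 -c "
from h import *
ft()"
```

```text
tool F [ 1.15 -0.94 -4.79] M [ 0.277 -0.24   0.083] z [0.45338786 0.29237592 0.41640085] 8.55
tool F [ 0.25 -0.14  2.18] M [-0.125 -0.015 -0.023] z [0.45344723 0.29214541 0.41992705] 9.1667
```

```bash
python3 -m pendant '[{"ty": 0.0012, "wz": -0.003}, {}, {"tz": 0.002}, {"tz": 0.002}, {"tz": 0.001}, {"tz": 0.001}, {}, {}]'; python3 -c "
from h import *
ft()"
```

```text
time: 9.88
tool_pos: [0.4546, 0.292, 0.4141]
tool_rot: [-3.141, 0.0, 1.389]
contact_force: [-0.3, -1.2, -2.1]
opening: 0.0139
grip_force: 30.0
tool F [-0.   -0.58  2.25] M [-0.09  -0.025  0.003] z [0.45462533 0.29196452 0.41426718] 10.0333
```

Now at z=.414 with no contact force, below the earlier contact level, so it has probably entered. I'll continue gently.

```bash
python3 -m pendant '[{"tz": 0.002}, {"tz": 0.002}, {"tz": 0.002}, {"tz": 0.002}, {}, {}]'; python3 -c "
from h import *
ft()"
```

```text
time: 10.58
tool_pos: [0.4546, 0.292, 0.406]
tool_rot: [-3.141, 0.0, 1.389]
contact_force: [0.2, 1.0, -1.9]
opening: 0.0138
grip_force: 30.0
tool F [-0.16  0.42  1.81] M [-0.098 -0.004  0.002] z [0.45464767 0.2919646  0.40627366] 10.7333
```

```bash
python3 -m pendant '[{"tz": 0.003}, {"tz": 0.003}, {"tz": 0.003}, {"tz": 0.003}, {}, {}]'; python3 -m pendant '[{"tz": 0.003}, {"tz": 0.003}, {"tz": 0.003}, {"tz": 0.003}, {}, {}]'; python3 -c "
from h import *
ft()"
```

```text
time: 11.28
tool_pos: [0.4543, 0.2921, 0.3934]
tool_rot: [-3.14, 0.001, 1.389]
contact_force: [-2.3, 1.6, -3.9]
opening: 0.0137
grip_force: 30.0
time: 11.78
tool_pos: [0.4544, 0.2919, 0.3814]
tool_rot: [-3.14, 0.001, 1.389]
contact_force: [-3.4, 2.4, -3.8]
opening: 0.0136
grip_force: 30.0
tool F [ 0.66 -3.67  4.2 ] M [ 0.763 -0.    -0.019] z [0.45451513 0.2918835  0.38174359] 11.9333
```

```bash
python3 -m pendant '[{"tz": 0.003}, {"tz": 0.004}, {"tz": 0.004}, {"tz": 0.004}, {"tz": 0.003}, {}]'; python3 -m pendant '[{"tz": 0.004}, {"tz": 0.004}, {"tz": 0.004}, {"tz": 0.004}, {}, {}]'; python3 -c "
from h import *
ft()"
```

```text
time: 12.48
tool_pos: [0.4545, 0.292, 0.3632]
tool_rot: [-3.14, 0.001, 1.389]
contact_force: [-3.9, 1.9, -3.9]
opening: 0.014
grip_force: 30.0
time: 12.98
tool_pos: [0.4544, 0.2919, 0.3474]
tool_rot: [-3.14, 0.001, 1.389]
contact_force: [-2.6, 1.6, -4.8]
opening: 0.0136
grip_force: 30.0
tool F [ 0.3  -3.25  4.19] M [ 0.646  0.003 -0.003] z [0.45451391 0.2918915  0.3478016 ] 13.1333
```

```bash
python3 -m pendant '[{}, {}, {}, {}, {}, {}]' 0.04; python3 -m pendant '[{"tz": -0.01}, {"tz": -0.02}, {"tz": -0.02}, {"tz": -0.02}, {}, {}]'; python3 -m pendant '[{}, {}, {}, {}, {}, {}, {}]' 0 20
python3 - <<'E'
from h import *
ft()
a=cam("side")["image"][60:230,140:290]
cv2.imwrite("pics/c5.png",cv2.resize(a,None,fx=3,fy=3,interpolation=cv2.INTER_CUBIC)[:,:,::-1])
E
```

```text
time: 13.68
tool_pos: [0.4548, 0.2919, 0.3485]
tool_rot: [3.141, -0.0, 1.389]
contact_force: [0.1, 0.4, -0.3]
opening: 0.0398
grip_force: 0.0
time: 14.18
tool_pos: [0.4547, 0.292, 0.4197]
tool_rot: [3.139, -0.002, 1.389]
contact_force: [-0.3, 0.7, -0.9]
opening: 0.0406
grip_force: 0.0
time: 14.77
tool_pos: [0.4546, 0.292, 0.418]
tool_rot: [-3.141, 0.0, 1.389]
contact_force: [-0.6, 0.0, 0.3]
opening: 0.0009
grip_force: 0.0
tool F [-0.02 -0.36 -0.06] M [-0.109 -0.003  0.006] z [0.45460239 0.29197824 0.41816469] 14.9167
```

View pics/c5.png

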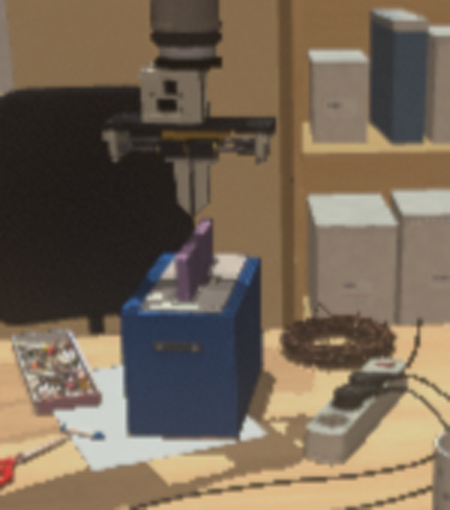

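The set stands level in the slot, held by the catches, with the closed fingers above its top edge. I'll push down.

```bash
python3 -m pendant '[{"tz": 0.01}, {"tz": 0.01}, {"tz": 0.004}, {"tz": 0.003}, {"tz": 0.003}, {"tz": 0.003}, {"tz": 0.003}, {}]'; python3 -m pendant '[{"tz": 0.003}, {"tz": 0.003}, {"tz": 0.003}, {"tz": 0.003}, {"tz": 0.003}]'
```

```text
time: 15.68
tool_pos: [0.4545, 0.292, 0.3817]
tool_rot: [-3.141, 0.0, 1.389]
contact_force: [-0.4, 0.7, -0.5]
opening: 0.0003
grip_force: 0.0
time: 16.1
tool_pos: [0.4546, 0.292, 0.3669]
tool_rot: [3.141, -0.0, 1.389]
contact_force: [-0.4, -0.3, 2.7]
opening: 0.0006
grip_force: 1.0
```

```bash
python3 -m pendant '[{"tz": 0.003}, {"tz": 0.003}, {"tz": 0.003}, {"tz": 0.003}, {}]'
python3 - <<'E'
from h import *
ft()
a=cam("side")["image"][100:190,160:260]
cv2.imwrite("pics/c6.png",cv2.resize(a,None,fx=5,fy=5,interpolation=cv2.INTER_CUBIC)[:,:,::-1])
E
```

```text
time: 16.52
tool_pos: [0.4546, 0.2919, 0.3545]
tool_rot: [-3.141, 0.0, 1.389]
contact_force: [-0.9, 0.8, -0.7]
opening: 0.0003
grip_force: 0.0
tool F [-0.21  0.13 -0.2 ] M [-0.08   0.003  0.024] z [0.45458353 0.29191617 0.35494539] 16.6667
```

View pics/c6.png

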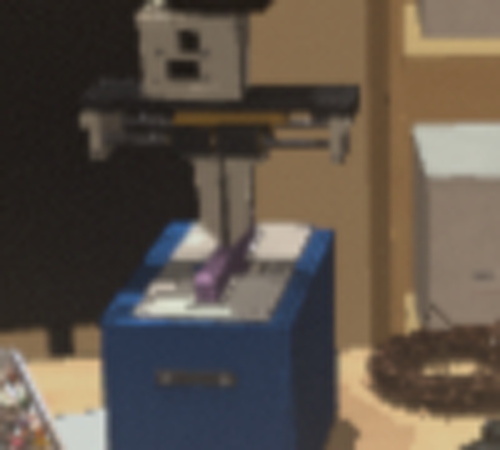

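The set's top edge follows under the fingertips and is only about 17 mm above the plate. Continuing down to tip z≈.132.

```bash
python3 -m pendant '[{"tz": 0.003}, {"tz": 0.003}, {"tz": 0.003}, {"tz": 0.003}, {"tz": 0.003}, {}]'; python3 -m pendant '[{"tz": 0.003}, {"tz": 0.003}, {"tz": 0.003}, {"tz": 0.003}, {"tz": 0.003}]'; python3 -m pendant '[{"tz": 0.003}, {"tz": 0.003}, {"tz": 0.003}, {"tz": 0.003}, {"tz": 0.002}, {}, {}]'
```

```text
time: 17.27
tool_pos: [0.4546, 0.2919, 0.3396]
tool_rot: [-3.141, 0.0, 1.389]
contact_force: [-0.7, 0.8, 0.7]
opening: 0.0006
grip_force: 0.0
time: 17.68
tool_pos: [0.4546, 0.2919, 0.3249]
tool_rot: [3.142, 0.0, 1.389]
contact_force: [0.8, 0.3, 2.0]
opening: 0.0003
grip_force: 1.2
time: 18.27
tool_pos: [0.4545, 0.2919, 0.3108]
tool_rot: [-3.141, 0.001, 1.389]
contact_force: [-0.8, -0.8, 0.2]
opening: 0.0005
grip_force: 0.0
```

```bash
python3 -m pendant '[{"tz": -0.01}, {"tz": -0.02}, {"tz": -0.03}, {"tz": -0.03}, {"tz": -0.03}, {"tz": -0.03}, {"tx": -0.03}, {"tx": -0.03}]' >/dev/null; python3 -m pendant '[{"tx": -0.035}, {"tx": -0.035}, {"tx": -0.035}, {"tx": -0.035}, {"tx": -0.035}, {"tx": -0.035}, {}, {}]'
python3 - <<'E'
from h import *
a=cam("top")["image"][205:300,60:210]; b=cam("side")["image"][120:215,150:300]
o=np.vstack([cv2.resize(i,None,fx=3.1,fy=3.1,interpolation=cv2.INTER_CUBIC) for i in(a,b)])
cv2.imwrite("pics/c7.png",np.clip(o[:,:,::-1]*1.4,0,255))
E
```

```text
time: 19.6
tool_pos: [0.4054, 0.025, 0.4622]
tool_rot: [3.14, -0.0, 1.385]
contact_force: [0.2, -0.4, 0.1]
opening: 0.0003
grip_force: 0.0[ WARN:0@2.934] global loadsave.cpp:1063 imwrite_ Unsupported depth image for selected encoder is fallbacked to CV_8U.
```

View pics/c7.png

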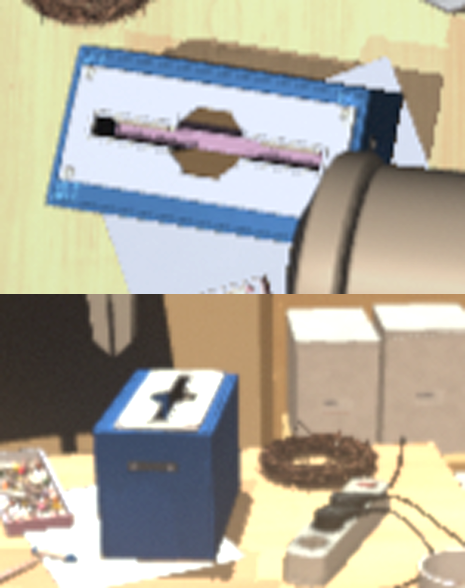

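The top view shows the purple edge inside, below the plate, and the side view shows nothing sticking up. The fingertips stopped only 2 mm past the release level, so I'll probe a little deeper to make sure it dropped.

```bash
python3 -m pendant '[{"tx": 0.035}, {"tx": 0.035}, {"tx": 0.035}, {"tx": 0.035}, {"tx": 0.035}, {"tx": 0.035}, {"tx": 0.03}, {"tx": 0.03}]' >/dev/null; python3 -m pendant '[{}, {}, {}]'; python3 -c "
from h import *
delta([.4546,.2919,.306],1.389)"
```

```text
time: 20.62
tool_pos: [0.4539, 0.2928, 0.4609]
tool_rot: [-3.141, 0.001, 1.391]
contact_force: [-0.4, -0.9, 0.9]
opening: 0.0001
grip_force: 0.0
pos [0.4539 0.2928 0.4609] tool d [-0.0007  0.001   0.1549] rotvec [-0.0006  0.0008  0.0024] F [-0.4 -0.9  0.9] t 20.6167 op 5.0818593979682334e-05 g 0.0
```

```bash
python3 -m pendant '[{"tx": -0.0007, "ty": 0.001, "tz": 0.03}, {"tz": 0.03}, {"tz": 0.03}, {"tz": 0.03}, {"tz": 0.015}, {"tz": 0.008}, {}, {}]';  python3 -m pendant '[{"tz": 0.002}, {"tz": 0.002}, {"tz": 0.002}, {"tz": 0.002}, {"tz": 0.002}, {"tz": 0.001}, {}, {}]'; python3 -c "
from h import *
ft()"
```

```text
time: 21.28
tool_pos: [0.4557, 0.2908, 0.3191]
tool_rot: [3.141, -0.001, 1.388]
contact_force: [1.1, 0.6, 0.7]
opening: 0.0001
grip_force: 0.0
time: 21.95
tool_pos: [0.4555, 0.2911, 0.3071]
tool_rot: [-3.142, 0.0, 1.389]
contact_force: [0.0, -0.1, 0.8]
opening: 0.0004
grip_force: 0.0
tool F [ 0.39 -0.35 -0.17] M [-0.108 -0.018  0.004] z [0.45549744 0.29110528 0.30725334] 22.1
```

The tip reached .129 without contact, so the set has dropped. I'll withdraw and hand in.

```bash
python3 -m pendant '[{"tz": -0.01}, {"tz": -0.03}, {"tz": -0.03}, {"tz": -0.03}, {"tz": -0.03}, {}, {}, {}]'; python3 -c "
from h import *
print(robot.hand_in())"
```

```text
time: 22.82
tool_pos: [0.4552, 0.291, 0.4371]
tool_rot: [-3.141, 0.0, 1.389]
contact_force: [-0.2, 0.5, 0.0]
opening: 0.0006
grip_force: 0.0
the job is handed in; nothing more can be done
None
```

The chalk set went down through the slot, past the catches, and dropped inside the returns box; the arm is clear, I never went near the mug or tape roll, and I handed the job in at about 23 s (no verdict was returned).

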